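# Clamp the marble jar and snap its lid on

### The arm

A 6-joint arm with a two-finger parallel gripper is mounted at the origin on the work surface. World frame = base frame: x ahead of the robot, y to its left, z up, the work surface at z = 0. Lengths are in mm, angles in degrees, forces in N, time in s.
With the tool pointing down it reaches from about 350 to 850 mm from the base axis. Payload 8.1 kg.
Tool frame: the origin (TCP) lies between the finger pads; the fingertips stand 11 mm ahead of it and the grasp point (between the pads) lies 8 mm behind it; z points along the fingers, y is the line along which they close (so a half turn about z gives the same grasp; the last joint's range is limited). The gripper opens to 85 mm and grips with 20 to 120 N. Pads are 22 mm wide; open, the fingers measure 114 mm over their backs; the gripper's body (76 mm by 85 mm) begins 54 mm behind the grasp point. The pads swing forward as they close: fully open they stand 13 mm farther back than shut.
Start: joints at [-73.992, 7.471, 85.268, -0, 87.261, -4.893], TCP at [214.078, -560.514, 242.292] pointing down, gripper open.
Joint ranges: [-169.43, 169.43], [-51.17, 129.36], [1.28, 143.12], [-76.62, 256.62], [0, 156.53], [-152.29, 152.29]. Speed limits (degrees/s): [136.94, 136.94, 159.86, 180, 180, 180].

### API

Orientations are given as [roll, pitch, yaw] about the fixed x, y, z axes, in that order (R = Rz(yaw) Ry(pitch) Rx(roll)).
In Python, from bench import r, snapshot, get_calibration gives the robot as it stands.
- The arm moves only by the tool step_arm, never from a script. Its argument "rows" is a list of rows, each a list of 2 entries, a list of its own where there are three numbers: the shift along the tool's x, y, z in mm, then the turn about the tool's z in degrees. In form: [[[tx, ty, tz], yaw], ...]. A call has 1 to 12 rows; each row is the pose to reach, as a shift and turn from the pose commanded when the call began, along the tool's axes at that moment; what a row does not reach only later rows make up. A row lasts 1/10 s, in which the tool goes at most 50 mm and 8.59 degrees, less where a joint would pass 70% of its speed; a pose out of reach is approached as far as the arm can. A call with a gripper value outside its range is refused whole. "fingers" is the opening, from 0 (shut) to 1 (fully open), set as the call begins (left out, the last holds). The fingers move at their own pace and stop on an object; "squeeze" is the grip in N (left out, the last holds). Time passes only in rows, so rows that repeat a pose let the fingers close. It gives the time, the measured TCP pose, the force, the opening and the grip force at its end, in the units of the state.
- r.sense(): the state, without advancing time (a new reading comes with each control period).
- snapshot(name): name is "scene" or "top" or "wrist"; returns the picture (400x640x3 uint8, blue, green, red); there is no depth.
- get_calibration(name): a dict with "fovy" (degrees; the focal length in pixels is half the picture's height over the tangent of half this angle, whatever the lens; pixels are square), "cx", "cy" (the principal point, pixels), "eye" and "orientation" of the camera in the world. Camera axes: x right, y up, looking along -z (the intrinsics and any distortion apply to the point x, -y, -z); pixel columns grow to the right and rows downward; lengths in mm; the calibration is good to about 2 mm. A picture is of the moment at which its call begins: read the wrist's pose just before it. get_calibration takes no time and is no camera call; for the wrist camera it gives the pose at the moment of the call.
- r.hand_in(): hands the job in; it is judged then, once.
The state is a dict: "time": time; "joint_pos": joint angles; "qd": joint speeds; "joint_efforts": joint torques, N m; "tool_pos": TCP position; "tcp_rot": TCP orientation; "ft_force": force on the tool from outside, world axes, zero at the start; "wrist_torque": the same for the moment, N m; "finger_gap": finger opening in mm; "grip_force": force on a finger pad.
Only numpy, scipy, OpenCV 4.12 (cv2) and the standard library are available. Lean on these libraries where they do the work, as an engineer would, in place of code of your own. Each camera call takes 0.05 s, during which the arm holds its last target. There are 200 camera calls.

### The job

First wind the crank of the capping fixture clockwise, about two full turns, until it stops, so that the jaw clamps the jar in its V block. Then take the lid that fits the jar (the smaller of the two), press it down onto the jar's neck until it clicks fully home, and keep pressing: finish with the fingers still on the lid, pushing it down firmly, not letting go. Leave the large lid, the full jar and the carton where they are.

Things in the scene. Friction and masses are not known exactly. Their poses are not given: they have to be found in the camera images.
- fixture: capping fixture fixed to the bench: dark steel plate 100 x 310 x 12 mm with, from its +y end to its -y end, a grey V block (62 mm high), a sliding jaw with a black pad, and a grey gear housing 80 mm wide (top 77 mm above the bench) with a crank on top. Origin: on the bench under the plate, 10 mm to +y of its middle; y runs from crank to V block, z up. Place and yaw vary; it does not move.
- crank (a joint): angle of the crank in rad; grows as the crank is turned clockwise seen from above and moves the jaw 1.67 mm per rad towards the jar. It starts between 0 and 3 and stops hard at 13.5, where the jaw's sprung pad holds the jar in the V block with about 20 N. Turning takes about 0.1 N m (2 N at the knob); it stays where it is left.
- crank_axis (a point): point fixed to the fixture, on the crank's vertical axis, level with the top of its knob (128 mm above the bench).
- crank_knob (a point): centre of the top face of the crank's knob: an upright black cylinder 22 mm in diameter and 38 mm tall (its foot 90 mm above the bench, on a flat steel arm) that spins freely on its own axis and runs on a circle of 45 mm radius around the crank axis.
- jar: clear jar of marbles standing loose on the fixture's plate between jaw and V block: body 76 mm in diameter and 85 mm high, a shoulder up to 92 mm, then a white neck 36 mm in diameter up to 124 mm. Weighs 0.3 to 0.5 kg. Origin: centre of its underside, z up. Clamping shifts it by up to 12 mm into the V.
- neck_top (a point): centre of the top face of the jar's neck (124 mm above the jar's underside). Four rounded sprung lugs stand 4 mm out of the neck, centred 12 mm below this point.
- nest (a point): where the centre of the jar's underside lies once the jar is clamped in the V block (on the fixture's plate, 12 mm above the bench).
- lid: the lid that fits: red plastic, 54 mm in diameter and 28 mm high, with a round knob on top 24 mm in diameter and 26 mm tall (54 mm in all), 50 g; lies on the bench on its open side, knob up. Origin: centre of its underside (open side), z along the knob. Bore 45 mm, with an inner lip 39 mm in diameter and 4 mm tall at the open side.
- lid_roof (a point): centre of the lid's inner roof, 24 mm above its underside; it lies on neck_top when the lid is fully home. Pressed over the neck, the lid meets the lugs with this point about 18 mm above the neck's top, pushes back with up to about 10 N, clicks over them at about 8 mm (the push drops to nothing) and then goes home by itself or with a light push.
- big_lid: bystander: a lid of the same make for a larger jar, 80 mm in diameter, 28 mm high, with the same knob; lies on the bench knob up, on the other side from the lid that fits. Origin: centre of its underside.
- full_jar: bystander: a closed jar with a label, 84 mm in diameter and 150 mm high. Origin: centre of its underside.
- carton: bystander: a closed cardboard carton 100 x 140 x 90 mm. Origin: centre of its underside.
Things that resemble listed ones, but are neither listed nor needed, are in the scene too. What is shaped like the lid but black is not meant.

How it is judged:
By the outcome, as a careful person would: the job done as asked, in the order asked, and still so for the second after the job is handed in, while the arm keeps its last pose, push and grip.
It also fails if it takes over 72 s, if anything falls off the work surface, if the arm or the gripper's body presses on something with over 40 N, if the wrist force passes 120 N, or if a joint passes its speed limit or range.

## Working session

There is one attempt and no reset: what is moved stays moved. The work goes in short steps, Python scripts to look and compute and a tool call to move; the robot and the scene stay as the last step left them, time stands still between calls to the robot, and variables do not carry over. Pictures are saved under pics/ and viewed, at most 10 in all, crops included, and the job is handed in when it is done.

Besides the shell and the picture viewer there is one more tool, called after ">>>" as name(argument=value, ...), one argument or row to a line, values as JSON. step_arm: Moves the arm, as the interface text tells. Its arguments: {"type":"object","properties":{"rows":{"type":"array"},"fingers":{"type":"number"},"squeeze":{"type":"number"}},"required":["rows"]}

```bash
ls; mkdir -p pics; python3 - <<'E'
from bench import r,snapshot,get_calibration
import cv2,numpy as np
for n in("scene","top","wrist"):
    print(n,get_calibration(n)); im=snapshot(n); cv2.imwrite(f"pics/{n}0.png",im)
print(r.sense())
E
```

```text
pics
scene {'fovy': 56.3895712703701, 'cx': 320.6336381156326, 'cy': 199.5943733714583, 'eye': array([1271.01466483, -285.62288195,  646.06915441]), 'orientation': array([55.96463957, -0.22976774, 72.00526119])}
top {'fovy': 46.25399583787834, 'cx': 316.8158135989005, 'cy': 201.81806038894254, 'eye': array([ 379.68998723,   -3.71187278, 1383.44236732]), 'orientation': array([  4.11301025,  -1.33556374, -88.94331546])}
wrist {'fovy': 70.32451471784847, 'cx': 321.4681236759663, 'cy': 197.26267396949905, 'eye': array([ 281.60169962, -534.61660595,  373.84465135]), 'orientation': array([-1.64325248e+01,  6.18705856e-03, -6.90982477e+01])}
{'time': 0.15, 'joint_pos': array([-7.39926622e+01,  7.50687900e+00,  8.53154883e+01,  1.19927351e-03,
        8.72617175e+01, -4.89203200e+00]), 'qd': array([-0.00818353, -0.07872454, -0.18277665,  0.02949455, -0.07510869,
       -0.00300967]), 'joint_efforts': array([-3.64037487e-04, -5.70064080e+01, -5.01159596e+01, -7.15510851e-05,
        9.54073534e-03,  2.40226979e-05]), 'tool_pos': array([ 213.96050768, -560.11325374,  241.4623731 ]), 'tcp_rot': array([-1.79916324e+02, -8.36406627e-03,  2.08993055e+01]), 'ft_force': array([ 0.33884576, -0.07217488, -0.43576601]), 'wrist_torque': array([-0.02619781, -0.00379581, -0.04188038]), 'grip_force': 0.0, 'finger_gap': 85.73943187384893}
```

View pics/top0.png

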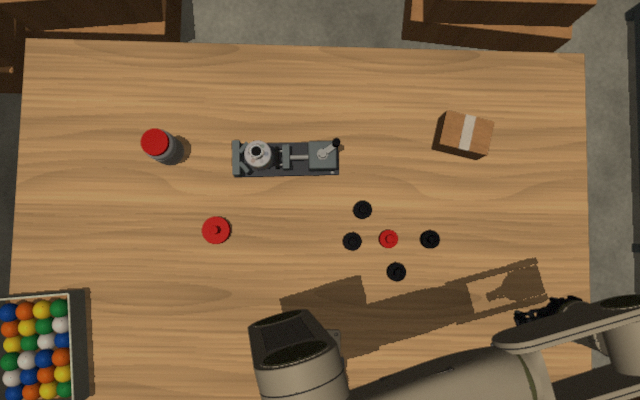

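View pics/scene0.png

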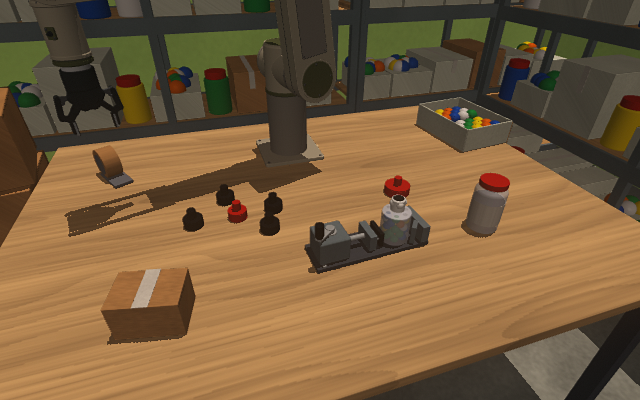

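The top view shows the crank axis at about (323,155), crank knob (336,143), jar neck (257,150), small red lid (388,239) ringed by four black ones, big lid (216,230), full jar (156,143) and carton (465,135). The scene view agrees.

```bash
cat > h.py <<'E'
from bench import r,snapshot,get_calibration
import cv2,numpy as np
from scipy.spatial.transform import Rotation as Ro
def cast(c,u,v,z):
    f=200/np.tan(np.radians(c["fovy"]/2))
    d=Ro.from_euler("xyz",c["orientation"],degrees=True).apply([(u-c["cx"])/f,-(v-c["cy"])/f,-1])
    e=np.array(c["eye"]); return e+d*(z-e[2])/d[2]
def proj(c,p):
    f=200/np.tan(np.radians(c["fovy"]/2))
    q=Ro.from_euler("xyz",c["orientation"],degrees=True).inv().apply(np.array(p)-c["eye"])
    return c["cx"]+f*q[0]/-q[2], c["cy"]-f*q[1]/-q[2]
def shift(p):  # world point -> TCP shift in tool axes
    s=r.sense(); return Ro.from_euler("xyz",s["tcp_rot"],degrees=True).inv().apply(np.array(p)-s["tool_pos"])
def red(im):
    h=cv2.cvtColor(im,cv2.COLOR_BGR2HSV)
    m=(((h[...,0]<6)|(h[...,0]>174))&(h[...,1]>170)&(h[...,2]>70)).astype(np.uint8)
    n,l,st,ce=cv2.connectedComponentsWithStats(m); return [(st[i],ce[i]) for i in range(1,n) if st[i][4]>40],l
E
python3 - <<'E'
from h import *
t=get_calibration("top");s=get_calibration("scene")
np.set_printoptions(precision=1,suppress=True)
for n,u,v,z in[("axis",323,155,85),("knob",336,143,128),("neck",256.5,151,136),("lid",388.5,239,28),("big",216,230,28),("plateNE",340,141,12),("plSE",339,177,12),("plNW",233,141,12),("plSW",234,178,12)]:
    p=cast(t,u,v,z);print(n,p,proj(s,p))
for n,c in(("top",t),("scene",s)):
    for st,ce in red(cv2.imread(f"pics/{n}0.png"))[0]: print(n,st,ce)
E
```

```text
axis [605.5 -47.2  85. ] (np.float64(328.4879535468578), np.float64(228.41320542984397))
knob [631.7 -80.5 128. ] (np.float64(318.66815076400707), np.float64(223.1779063649035))
neck [603.4 133.3 136. ] (np.float64(397.7999085963305), np.float64(197.77291972680436))
lid [ 374.  -243.2   28. ] (np.float64(236.70086932257703), np.float64(208.90454234533613))
big [390.7 254.9  28. ] (np.float64(396.49613925756273), np.float64(184.0511690347179))
plateNE [661.2 -99.3  12. ] (np.float64(314.8249819858723), np.float64(270.8197037192351))
plSE [553.7 -98.   12. ] (np.float64(303.02400732111084), np.float64(242.36066997762765))
plNW [653.9 216.9  12. ] (np.float64(430.1002949871553), np.float64(242.2640959631945))
plSW [544.1 210.6  12. ] (np.float64(407.1734994185028), np.float64(218.51296210734301))
top [141 129  28  27 579] [154.2 141.7]
top [202 217  28  27 598] [215.6 229.8]
top [379 230  19  18 268] [388.  238.5]
scene [514  62  16   7  77] [521.6  64.7]
scene [205  72  17   8  98] [213.3  75.6]
scene [116  79  18   8 102] [124.7  82.7]
scene [633 102   7   9  46] [636.7 106.1]
scene [480 173  30  19 424] [494.8 181.9]
scene [385 176  25  21 380] [397.1 186.5]
scene [228 200  19  23 298] [236.7 211.7]
```

```bash
python3 - <<'E'
from h import *
print(shift([605,20,320]))
E
```

```text
[ 572.26586548 -402.56683498  -77.86625161]
```

>>> step_arm(
  rows=[
    [[40, -28, -20], -6],
    [[86, -60, -40], -12],
    [[132, -92, -60], -18],
    [[172, -121, -78], -24],
    [[212, -149, -78], -30],
    [[252, -177, -78], -36],
    [[292, -205, -78], -42],
    [[332, -233, -78], -48],
    [[372, -262, -78], -54],
    [[412, -290, -78], -60],
    [[452, -318, -78], -66],
    [[492, -346, -78], -69],
  ],
)

```text
time: 1.35
tool_pos: [542.9, -71.7, 320.2]
tcp_rot: [-180.0, 0.0, 90.1]
ft_force: [0.2, -0.6, 0.0]
finger_gap: 85.6
grip_force: 0.0
```

>>> step_arm(
  rows=[
    [[40, 27, 0], 0],
    [[80, 54, 0], 0],
    [[91, 62, 0], 0],
    [[91, 62, 0], 0],
    [[91, 62, 0], 0],
  ],
)

```text
time: 1.85
tool_pos: [603.9, 16.6, 319.9]
tcp_rot: [-179.9, 0.0, 89.9]
ft_force: [-0.3, -0.6, 0.1]
finger_gap: 85.4
grip_force: 0.0
```

```bash
python3 - <<'E'
from h import *
print(r.sense()["tool_pos"],r.sense()["qd"].round(2))
c=get_calibration("wrist");im=snapshot("wrist");cv2.imwrite("pics/w1.png",im)
np.save("w1.npy",c,allow_pickle=True);print(c)
print(proj(c,[631.7,-80.5,128]),proj(c,[603.4,133.3,136]),proj(c,[605.5,-47.2,85]))
E
```

```text
[603.9184978   16.55968011 319.88636866] [-1.44 -1.18  0.63  0.03  0.02  0.09]
{'fovy': 70.32451471784847, 'cx': 321.4681236759663, 'cy': 197.26267396949905, 'eye': array([604.53567888,  88.5656059 , 452.33040435]), 'orientation': array([-16.55837303,   0.02970631,  -0.08863749])}
(np.float64(343.2885628951912), np.float64(252.2893943444015)) (np.float64(320.4507196766743), np.float64(67.2328594931042)) (np.float64(322.45967805029187), np.float64(215.7509410124186))
```

View pics/w1.png

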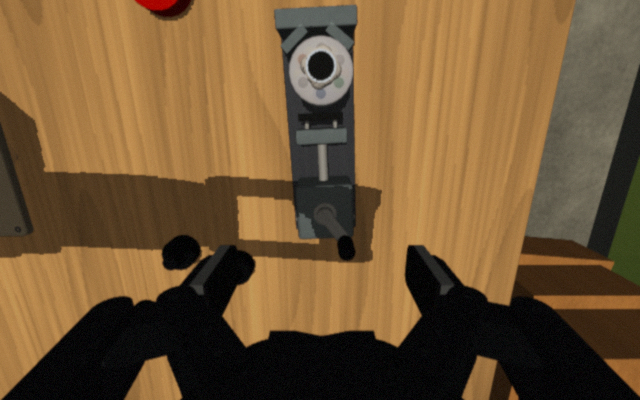

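The wrist view shows the fixture with jar neck at (320,66), crank axis at (324,213) and crank knob at about (346,247), where the top-view estimates project.

```bash
python3 - <<'E'
from h import *
im=cv2.imread("pics/w1.png")[170:270,280:380]
im=cv2.convertScaleAbs(im,alpha=2.2,beta=15)
cv2.imwrite("pics/w1c.png",cv2.resize(im,(600,600),interpolation=cv2.INTER_CUBIC))
E
```

```text
(no output)
```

View pics/w1c.png

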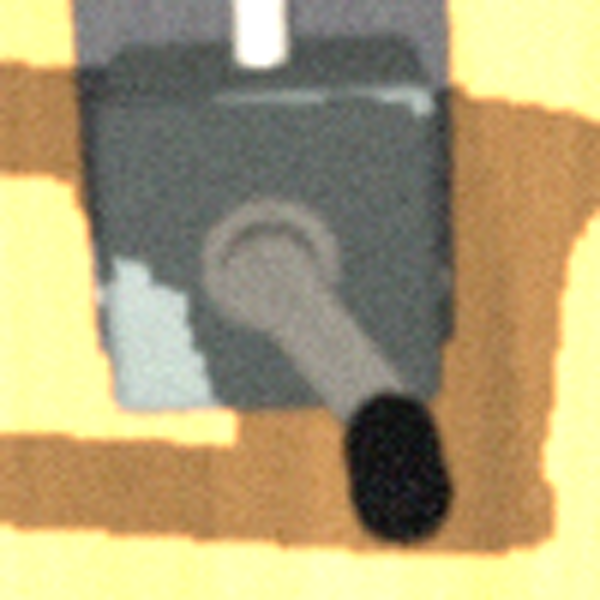

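The crop shows the knob's top face centred at crop (402,491), i.e. pixel (346.6,251.4), and the crank hub on the arm at crop (268,263), i.e. (324.3,213.4).

```bash
python3 - <<'E'
from h import *
c=np.load("w1.npy",allow_pickle=True).item()
k=cast(c,346.6,251.4,128)
for z in(87,90):
    a=cast(c,324.3,213.4,z); d=(k-a)[:2]; print(k.round(1),a.round(1),np.hypot(*d).round(1),np.degrees(np.arctan2(d[1],d[0])).round(1))
# neck, red lid
print(cast(c,320,66,136))
im=cv2.imread("pics/w1.png")
# plate edges: plate sides dark
print(shift([k[0],k[1],180]))
E
```

```text
[635.9 -79.3 128. ] [608. -43.  87.] 45.7 -52.4
[635.9 -79.3 128. ] [608. -42.  90.] 46.6 -53.2
[602.94237706 134.45759059 136.        ]
[-95.06220053  32.38690908 140.19996117]
```

>>> step_arm(
  rows=[
    [[-40, 14, 50], 0],
    [[-80, 28, 100], 0],
    [[-95, 32, 130], 0],
    [[-95, 32, 140], 0],
    [[-95, 32, 140], 0],
    [[-95, 32, 140], 0],
    [[-95, 32, 140], 0],
  ],
  fingers=0.7,
)

```text
time: 2.6
tool_pos: [637.2, -78.1, 183.3]
tcp_rot: [179.8, 0.0, 89.9]
ft_force: [0.7, 0.6, 0.7]
finger_gap: 59.4
grip_force: 0.0
```

```bash
python3 - <<'E'
from h import *
c=get_calibration("wrist");im=snapshot("wrist");cv2.imwrite("pics/w2.png",im)
print(r.sense()["tool_pos"],shift([635.5,-79,106]),r.sense()["finger_gap"])
print(proj(c,[635.5,-79,128]),proj(c,[607.5,-43.5,90]))
cv2.imwrite("pics/w2c.png",cv2.resize(cv2.convertScaleAbs(im[150:400,200:500],alpha=2.2,beta=15),(720,600),interpolation=cv2.INTER_CUBIC))
E
```

```text
[637.35851579 -77.78198644 183.48338748] [-1.16171605 -2.19539591 77.47543886] 59.60477283924542
(np.float64(318.1425225844866), np.float64(220.46566199550116)) (np.float64(283.2019174436505), np.float64(161.78630452946348))
```

View pics/w2c.png

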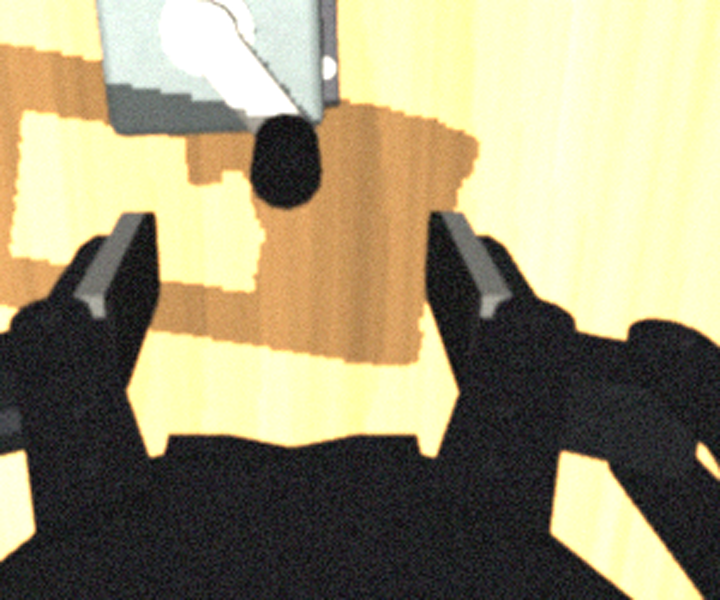

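The crop shows the knob top between the fingers, centred at crop (286,172), i.e. pixel (318.9,221.4), under 1 mm from the prediction. The grasp line is right.

>>> step_arm(
  rows=[
    [[-1.5, -1.5, 30], 0],
    [[-1.5, -1.5, 60], 0],
    [[-1.5, -1.5, 77], 0],
    [[-1.5, -1.5, 77], 0],
    [[-1.5, -1.5, 77], 0],
  ],
)

```text
time: 3.15
tool_pos: [635.3, -79.1, 104.7]
tcp_rot: [179.9, 0.0, 89.9]
ft_force: [1.0, -0.1, 0.6]
finger_gap: 59.6
grip_force: 0.0
```

>>> step_arm(
  rows=[
    [[0, 0, 0], 0],
    [[0, 0, 0], 0],
    [[0, 0, 0], 0],
    [[0, 0, 0], 0],
    [[0, 0, 0], 0],
    [[0, 0, 0], 0],
    [[0, 0, 0], 0],
    [[0, 0, 0], 0],
  ],
  fingers=0,
  squeeze=30,
)

```text
time: 3.95
tool_pos: [635.6, -79.5, 105.0]
tcp_rot: [179.9, 0.0, 89.9]
ft_force: [-0.5, 1.1, 6.2]
finger_gap: 21.1
grip_force: 30.0
```

```bash
python3 - <<'E'
from h import *
s=r.sense();print(s["tool_pos"],s["tcp_rot"],s["ft_force"],s["finger_gap"])
a=np.radians(-51.9)
for st in(20,):
  for i in range(1,19):
    b=a-np.radians(st)*i; d=45*np.array([np.cos(b)-np.cos(a),np.sin(b)-np.sin(a)])
    print(st*i, d[1].round(1), d[0].round(1))  # tool x=+y, tool y=+x
E
```

```text
[635.5576584  -79.497397   104.99018947] [1.79872109e+02 1.68080179e-02 8.98978706e+01] [-0.52413616  1.12833181  6.1981336 ] 21.119794676192896
20 -7.4 -13.8
40 -9.6 -29.3
60 -6.3 -44.6
80 1.9 -57.8
100 14.2 -67.5
120 29.1 -72.3
140 44.7 -71.8
160 59.2 -66.0
180 70.8 -55.5
200 78.2 -41.7
220 80.4 -26.3
240 77.2 -11.0
260 68.9 2.3
280 56.6 11.9
300 41.8 16.8
320 26.1 16.3
340 11.6 10.4
360 0.0 0.0
```

>>> step_arm(
  rows=[
    [[-3, -7, -3], 0],
    [[-7.4, -13.8, -3], 0],
    [[-9.1, -21.4, -3], 0],
    [[-9.6, -29.3, -3], 0],
    [[-8.6, -37, -3], 0],
    [[-6.3, -44.6, -3], 0],
    [[-2.7, -51.5, -3], 0],
    [[1.9, -57.8, -3], 0],
    [[7.6, -63, -3], 0],
    [[14.2, -67.5, -3], 0],
    [[21.5, -70.5, -3], 0],
    [[29.1, -72.3, -3], 0],
  ],
)

```text
time: 5.15
tool_pos: [563.0, -49.4, 105.6]
tcp_rot: [179.8, -0.0, 89.9]
ft_force: [16.6, -0.8, -22.3]
finger_gap: 20.7
grip_force: 30.5
```

```bash
python3 - <<'E'
from h import *
s=r.sense();print(s["tool_pos"],s["tcp_rot"],s["ft_force"],s["finger_gap"])
im=snapshot("top");cv2.imwrite("pics/t2.png",im)
E
```

```text
[563.01902883 -49.38736097 105.63177024] [ 1.79834115e+02 -8.04870329e-03  8.99202419e+01] [ 16.61251063  -0.81421351 -22.26249244] 20.665886287295265
```

```bash
cat >> h.py <<'E'
def arc(a0,st,n,R=45):
    b=np.radians(a0-st*np.arange(1,n+1)); a=np.radians(a0)
    print(np.c_[R*(np.sin(b)-np.sin(a)),R*(np.cos(b)-np.cos(a))].round(1).tolist())
E
python3 -c "
from h import *
arc(-172,15,12)"
```

```text
[[11.7, -0.1], [23.1, 2.8], [33.3, 8.6], [41.7, 16.9], [47.7, 27.0], [50.8, 38.3], [50.9, 50.0], [48.0, 61.4], [42.2, 71.6], [34.0, 80.0], [23.8, 86.0], [12.5, 89.1]]
```

>>> step_arm(
  rows=[
    [[11.7, 1, 2], 0],
    [[23.1, 4, 2], 0],
    [[33.3, 10, 2], 0],
    [[41.7, 18, 2], 0],
    [[47.7, 28, 2], 0],
    [[50.8, 39, 2], 0],
    [[50.9, 51, 2], 0],
    [[48, 62, 2], 0],
    [[42.2, 72.5, 2], 0],
    [[34, 81, 2], 0],
    [[23.8, 87, 2], 0],
    [[12.5, 90, 2], 0],
  ],
)

```text
time: 6.4
tool_pos: [652.8, -37.8, 104.9]
tcp_rot: [-179.9, -0.0, 89.9]
ft_force: [-11.9, 1.6, 8.9]
finger_gap: 20.4
grip_force: 33.8
```

```bash
python3 - <<'E'
from h import *
s=r.sense();p=s["tool_pos"];print(p,s["ft_force"],s["finger_gap"])
d=p[:2]-[607.7,-44.1];print(np.hypot(*d),np.degrees(np.arctan2(d[1],d[0])))
for a in (8,7,6): arc(a,15,12)
E
```

```text
[652.83003389 -37.81425711 104.86286696] [-11.93217899   1.61450675   8.87443505] 20.435066731835317
45.565672630423116 7.929186019621801
[[-11.7, 0.1], [-23.1, -2.8], [-33.3, -8.6], [-41.7, -16.9], [-47.7, -27.0], [-50.8, -38.3], [-50.9, -50.0], [-48.0, -61.4], [-42.2, -71.6], [-34.0, -80.0], [-23.8, -86.0], [-12.5, -89.1]]
[[-11.7, -0.1], [-23.1, -3.2], [-33.2, -9.2], [-41.4, -17.6], [-47.2, -27.8], [-50.1, -39.2], [-50.0, -50.9], [-46.9, -62.2], [-40.9, -72.4], [-32.6, -80.6], [-22.3, -86.4], [-11.0, -89.3]]
[[-11.7, -0.3], [-23.0, -3.6], [-33.0, -9.8], [-41.1, -18.3], [-46.7, -28.6], [-49.5, -40.0], [-49.1, -51.8], [-45.8, -63.1], [-39.7, -73.1], [-31.2, -81.2], [-20.8, -86.8], [-9.4, -89.5]]
```

>>> step_arm(
  rows=[
    [[-11.7, -0.7, -1], 0],
    [[-23.1, -3.5, -1], 0],
    [[-33.3, -9.3, -1], 0],
    [[-41.7, -17.6, -1], 0],
    [[-47.7, -27.7, -1], 0],
    [[-50.8, -39, -1], 0],
    [[-50.9, -50.5, -1], 0],
    [[-48, -61.5, -1], 0],
    [[-42.2, -71.6, -1], 0],
    [[-34, -79.8, -1], 0],
    [[-23.8, -85.5, -1], 0],
    [[-12.5, -88.5, -1], 0],
  ],
)

```text
time: 7.6
tool_pos: [563.3, -50.4, 105.3]
tcp_rot: [179.9, 0.1, 89.9]
ft_force: [7.7, -1.9, -7.5]
finger_gap: 20.8
grip_force: 31.9
```

```bash
python3 - <<'E'
from h import *
s=r.sense();p=s["tool_pos"];print(p,s["ft_force"],s["finger_gap"])
d=p[:2]-[607.7,-44.1];print(np.hypot(*d),np.degrees(np.arctan2(d[1],d[0])))
arc(-172,10,12)
E
```

```text
[563.27540084 -50.43216    105.28966715] [ 7.74371572 -1.86652201 -7.49072719] 20.839088788657662
44.87361430597426 -171.8878606324563
[[7.8, -0.4], [15.6, 0.5], [23.1, 2.8], [30.1, 6.4], [36.4, 11.1], [41.7, 16.9], [46.0, 23.4], [49.1, 30.7], [50.8, 38.3], [51.2, 46.1], [50.3, 53.9], [48.0, 61.4]]
```

>>> step_arm(
  rows=[
    [[7.8, -0.2, 0], 0],
    [[15.6, 0.7, 0], 0],
    [[23.1, 3, 0], 0],
    [[30.1, 6.6, 0], 0],
    [[36.4, 11.3, 0], 0],
    [[41.7, 17, 0], 0],
    [[46, 23.4, 0], 0],
    [[49.1, 30.7, 0], 0],
    [[50.8, 38.3, 0], 0],
    [[51.2, 46.1, 0], 0],
    [[50.3, 53.9, 0], 0],
    [[48, 61.4, 0], 0],
  ],
)

```text
time: 8.8
tool_pos: [626.0, -2.5, 105.2]
tcp_rot: [-180.0, 0.0, 89.9]
ft_force: [-3.4, -2.6, -1.3]
finger_gap: 21.0
grip_force: 32.5
```

```bash
python3 - <<'E'
from h import *
s=r.sense();p=s["tool_pos"];print(p,s["ft_force"],s["finger_gap"])
d=p[:2]-[607.7,-44.1];print(np.hypot(*d),np.degrees(np.arctan2(d[1],d[0])))
arc(68,6,6);arc(69,6,6)
E
```

```text
[625.95291256  -2.54335642 105.15681731] [-3.40464137 -2.63616622 -1.34775389] 21.04503634756921
45.38858272943666 66.28749178883304
[[-2.0, 4.3], [-4.4, 8.3], [-7.3, 12.1], [-10.5, 15.5], [-14.0, 18.6], [-17.9, 21.3]]
[[-1.9, 4.3], [-4.3, 8.4], [-7.0, 12.2], [-10.2, 15.7], [-13.7, 18.8], [-17.5, 21.6]]
```

>>> step_arm(
  rows=[
    [[-2, 4.3, 0], 0],
    [[-4.4, 8.3, 0], 0],
    [[-7.3, 12.1, 0], 0],
    [[-10.5, 15.5, 0], 0],
    [[-14, 18.6, 0], 0],
    [[-17.9, 21.3, 0], 0],
  ],
)

```text
time: 9.4
tool_pos: [646.5, -20.5, 105.1]
tcp_rot: [-180.0, -0.0, 89.9]
ft_force: [-6.4, -1.1, -0.8]
finger_gap: 20.9
grip_force: 32.6
```

```bash
cat >> h.py <<'E'
def chk():
    s=r.sense();p=s["tool_pos"];d=p[:2]-[607.7,-44.1];a=np.degrees(np.arctan2(d[1],d[0]));u=d/np.hypot(*d);f=s["ft_force"]
    print(s["time"],p.round(1),f.round(1),s["finger_gap"],"R",np.hypot(*d).round(1),"ang",a.round(1),"radial",(f[:2]@u).round(1),"resist",(f[:2]@[-u[1],u[0]]).round(1))
    arc(a,6,8)
E
python3 -c "
from h import *
chk()"
```

```text
9.4 [646.5 -20.5 105.1] [-6.4 -1.1 -0.8] 20.885159892594398 R 45.4 ang 31.4 radial -6.0 resist 2.4
[[-4.1, 2.2], [-8.5, 4.0], [-13.0, 5.4], [-17.7, 6.2], [-22.4, 6.6], [-27.1, 6.4], [-31.7, 5.8], [-36.3, 4.7]]
```

>>> step_arm(
  rows=[
    [[-4.1, 2, 0], 0],
    [[-8.5, 3.7, 0], 0],
    [[-13, 5, 0], 0],
    [[-17.7, 5.8, 0], 0],
    [[-22.4, 6.1, 0], 0],
    [[-27.1, 5.9, 0], 0],
    [[-31.7, 5.3, 0], 0],
    [[-36.2, 4.2, 0], 0],
  ],
)

```text
time: 10.2
tool_pos: [651.0, -56.7, 105.3]
tcp_rot: [180.0, -0.0, 89.9]
ft_force: [0.0, 2.1, -5.5]
finger_gap: 20.5
grip_force: 32.2
```

```bash
python3 -c "
from h import *
chk()"
```

```text
10.2 [651.  -56.7 105.3] [ 0.   2.1 -5.5] 20.548710474310504 R 45.1 ang -16.2 radial -0.6 resist 2.1
[[-4.4, -1.6], [-8.7, -3.6], [-12.7, -6.0], [-16.5, -8.8], [-19.9, -12.1], [-23.0, -15.6], [-25.7, -19.5], [-28.0, -23.6]]
```

Turned 684° so far.

>>> step_arm(
  rows=[
    [[-4.4, -1.6, 0.3], 0],
    [[-8.7, -3.6, 0.3], 0],
    [[-12.7, -6, 0.3], 0],
    [[-16.5, -8.8, 0.3], 0],
    [[-19.9, -12.1, 0.3], 0],
    [[-23, -15.6, 0.3], 0],
  ],
)

```text
time: 10.8
tool_pos: [635.7, -79.4, 105.3]
tcp_rot: [179.9, -0.0, 89.9]
ft_force: [16.7, 13.6, -7.3]
finger_gap: 20.8
grip_force: 32.1
```

```bash
python3 -c "
from h import *
chk()"
```

```text
10.8 [635.7 -79.4 105.3] [16.7 13.6 -7.3] 20.823623816919874 R 45.0 ang -51.6 radial -0.2 resist 21.6
[[-2.7, -3.8], [-5.0, -7.9], [-6.9, -12.3], [-8.3, -16.8], [-9.3, -21.4], [-9.7, -26.1], [-9.7, -30.8], [-9.1, -35.5]]
```

>>> step_arm(
  rows=[
    [[-1.2, -1.8, 0], 0],
    [[-1.2, -1.8, 0], 0],
    [[-1.2, -1.8, 0], 0],
  ],
)

```text
time: 11.1
tool_pos: [635.7, -79.2, 105.5]
tcp_rot: [179.7, -0.1, 89.9]
ft_force: [15.5, 7.7, -10.4]
finger_gap: 21.1
grip_force: 31.8
```

```bash
python3 -c "
from h import *
chk()"
```

```text
11.1 [635.7 -79.2 105.5] [ 15.5   7.7 -10.4] 21.11418134319573 R 44.9 ang -51.5 radial 3.6 resist 16.9
[[-2.7, -3.8], [-5.1, -7.9], [-6.9, -12.2], [-8.4, -16.7], [-9.3, -21.4], [-9.8, -26.0], [-9.7, -30.8], [-9.2, -35.4]]
```

>>> step_arm(
  rows=[
    [[0, 0, 0], 0],
    [[0, 0, 0], 0],
    [[0, 0, 0], 0],
    [[0, 0, 0], 0],
    [[0, 0, 0], 0],
  ],
  fingers=0.7,
)

```text
time: 11.6
tool_pos: [633.3, -80.9, 105.1]
tcp_rot: [180.0, 0.0, 89.9]
ft_force: [1.0, -0.0, 0.4]
finger_gap: 60.1
grip_force: 0.0
```

>>> step_arm(
  rows=[
    [[0, 0, -25], 0],
    [[0, 0, -60], 0],
    [[0, 0, -100], 0],
    [[25, -10, -145], 0],
    [[60, -20, -190], 0],
    [[85, -27, -210], 0],
    [[85, -27, -210], 0],
    [[85, -27, -210], 0],
    [[85, -27, -210], 0],
  ],
)

```text
time: 12.5
tool_pos: [606.1, 3.8, 313.4]
tcp_rot: [-179.9, 0.0, 89.9]
ft_force: [0.5, 0.3, -0.0]
finger_gap: 60.0
grip_force: 0.0
```

```bash
python3 - <<'E'
from h import *
s=r.sense();print(s["tool_pos"],s["ft_force"],s["finger_gap"])
c=get_calibration("wrist");im=snapshot("wrist");cv2.imwrite("pics/w3.png",im);np.save("w3.npy",c,allow_pickle=True)
print(c["eye"],proj(c,[603,134,136]),proj(c,[635.5,-79,128]))
a=cv2.resize(cv2.convertScaleAbs(im[0:270,240:400],alpha=2),(350,590),interpolation=cv2.INTER_CUBIC)
cv2.imwrite("pics/w3c.png",a)
E
```

```text
[606.05416301   3.84322076 313.36813188] [ 0.51538381  0.26696008 -0.02338   ] 60.012163059958034
[606.87331197  75.82234661 445.82240518] (np.float64(317.970565923606), np.float64(51.52301422804226)) (np.float64(345.4951185916689), np.float64(244.40709171893172))
```

View pics/w3c.png

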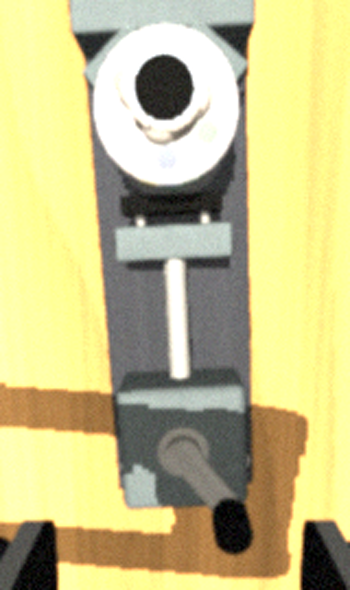

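The crop shows the jar pushed into the V block with the jaw's black pad against it, and the crank back at its stop. The neck mouth is at crop (164,87), pixel (315,40). Next I look at the neck from closer.

>>> step_arm(
  rows=[
    [[45, -2, 0], 0],
    [[90, -3, 0], 0],
    [[115, -3, 0], 0],
    [[115, -3, 0], 0],
    [[115, -3, 0], 0],
    [[115, -3, 0], 0],
    [[115, -3, 0], 0],
  ],
)

```text
time: 13.25
tool_pos: [603.8, 118.0, 314.5]
tcp_rot: [-180.0, 0.0, 89.8]
ft_force: [0.3, 0.1, -0.2]
finger_gap: 59.8
grip_force: 0.0
```

```bash
python3 - <<'E'
from h import *
s=r.sense();print(s["tool_pos"],s["qd"].round(1))
c=get_calibration("wrist");im=snapshot("wrist");cv2.imwrite("pics/w4.png",im);np.save("w4.npy",c,allow_pickle=True)
u,v=proj(c,[602,142,136]);print(u,v)
u,v=int(u),int(v)
cv2.imwrite("pics/w4c.png",cv2.resize(im[v-40:v+40,u-40:u+40],(560,560),interpolation=cv2.INTER_CUBIC));print(u,v)
g=im.max(2)[v-40:v+40,u-40:u+40]
n,l,st,ce=cv2.connectedComponentsWithStats((g<25).astype(np.uint8))
for i in range(1,n):
    if st[i][4]>60: print(st[i],ce[i]+[u-40,v-40],cast(c,*(ce[i]+[u-40,v-40]),136))
E
```

```text
[603.83068813 117.97505914 314.53602155] [ 0.2 -0.3 -0.1  0.1 -0.1  0.2]
319.3644165287771 158.48968406381005
319 158
[ 28  28  22  21 320] [317.19375 156.25   ] [599.63577124 144.46861877 136.        ]
```

View pics/w4c.png

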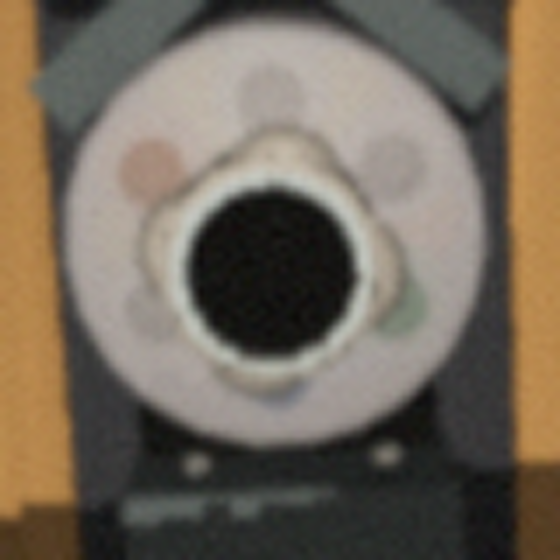

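The crop shows the neck's mouth with concentric white ring, centred at pixel (317.2,156.3); neck_top is at about (599.6, 144.5, 136). Now the lid.

>>> step_arm(
  rows=[
    [[-37, -23, 0], 0],
    [[-74, -46, 0], 0],
    [[-111, -69, 0], 0],
    [[-148, -92, 0], 0],
    [[-185, -115, 10], 0],
    [[-222, -138, 20], 0],
    [[-259, -161, 35], 0],
    [[-296, -184, 50], 0],
    [[-333, -207, 60], 0],
    [[-365, -230, 65], 0],
    [[-365, -230, 65], 0],
    [[-365, -230, 65], 0],
  ],
)

```text
time: 14.5
tool_pos: [372.3, -246.1, 250.1]
tcp_rot: [180.0, -0.0, 89.7]
ft_force: [-0.1, -0.8, -0.5]
finger_gap: 59.8
grip_force: 0.0
```

>>> step_arm(
  rows=[
    [[0, 0, 0], 0],
    [[0, 0, 0], 0],
  ],
)

```text
time: 14.7
tool_pos: [373.8, -244.5, 250.4]
tcp_rot: [180.0, 0.0, 90.0]
ft_force: [-0.3, -0.3, 0.0]
finger_gap: 59.6
grip_force: 0.0
```

```bash
python3 - <<'E'
from h import *
s=r.sense();print(s["tool_pos"],s["tcp_rot"],s["qd"].round(1))
c=get_calibration("wrist");im=snapshot("wrist");cv2.imwrite("pics/w5.png",im);np.save("w5.npy",c,allow_pickle=True)
for st,ce in red(im)[0]: print(st,ce,cast(c,*ce,28))
u,v=map(int,proj(c,[374,-243,40]));print(u,v)
cv2.imwrite("pics/w5c.png",cv2.resize(im[v-50:v+50,u-50:u+50],(600,600),interpolation=cv2.INTER_CUBIC))
E
```

```text
[ 373.77689984 -244.46944966  250.36009117] [1.79963205e+02 1.08153587e-02 8.99822054e+01] [ 0.4  0.  -0.  -0.  -0.1 -0.2]
[ 301  150   41   43 1296] [321.19058642 170.98225309] [ 374.1202141  -243.08686488   28.        ]
321 172
```

View pics/w5c.png

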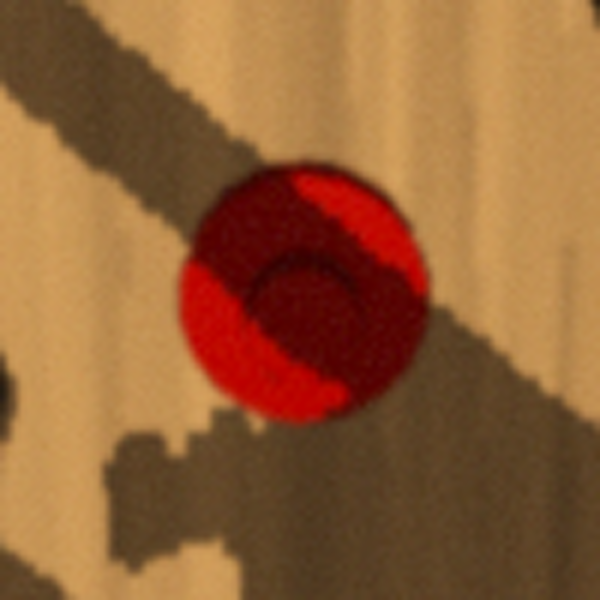

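The crop shows the red lid, its top face centred at about crop (304,298) and the knob top at about (305,316).

```bash
python3 - <<'E'
from h import *
c=np.load("w5.npy",allow_pickle=True).item()
print(cast(c,321.5,171.4,28),cast(c,321.6,174.3,54))
p=np.r_[cast(c,321.5,171.4,28)[:2],0]; print(shift([p[0],p[1],41]))
E
```

```text
[ 374.51268054 -243.62547083   28.        ] [ 374.59718371 -241.89059612   54.        ]
[  0.83611155   0.62233353 209.30487754]
```

>>> step_arm(
  rows=[
    [[1.2, 0.7, 45], 0],
    [[1.2, 0.7, 90], 0],
    [[1.2, 0.7, 135], 0],
    [[1.2, 0.7, 170], 0],
    [[1.2, 0.7, 195], 0],
    [[1.2, 0.7, 208], 0],
    [[1.2, 0.7, 208], 0],
    [[1.2, 0.7, 208], 0],
    [[1.2, 0.7, 208], 0],
  ],
)

```text
time: 15.65
tool_pos: [375.2, -244.8, 43.9]
tcp_rot: [179.9, 0.1, 89.9]
ft_force: [-0.7, -0.3, 0.1]
finger_gap: 60.0
grip_force: 0.0
```

>>> step_arm(
  rows=[
    [[0, 0, 0], 0],
    [[0, 0, 0], 0],
    [[0, 0, 0], 0],
    [[0, 0, 0], 0],
    [[0, 0, 0], 0],
    [[0, 0, 0], 0],
    [[0, 0, 0], 0],
    [[0, 0, 0], 0],
  ],
  fingers=0,
  squeeze=70,
)

```text
time: 16.45
tool_pos: [374.4, -244.5, 43.1]
tcp_rot: [179.9, 0.1, 89.9]
ft_force: [-1.2, 1.6, 7.1]
finger_gap: 21.6
grip_force: 68.2
```

>>> step_arm(
  rows=[
    [[0, 0, -20], 0],
    [[0, 0, -60], 0],
    [[0, 0, -110], 0],
    [[0, 0, -160], 0],
    [[0, 0, -200], 0],
    [[0, 0, -230], 0],
    [[0, 0, -230], 0],
    [[0, 0, -230], 0],
    [[0, 0, -230], 0],
  ],
)

```text
time: 17.35
tool_pos: [373.2, -243.5, 270.4]
tcp_rot: [-179.9, -0.1, 89.9]
ft_force: [-0.1, -0.4, -0.4]
finger_gap: 21.6
grip_force: 68.6
```

```bash
python3 - <<'E'
from h import *
s=r.sense();print(s["tool_pos"],s["tcp_rot"],s["qd"].round(1),s["ft_force"],s["finger_gap"])
c=get_calibration("wrist");im=snapshot("wrist");cv2.imwrite("pics/w6.png",im);np.save("w6.npy",c,allow_pickle=True)
for st,ce in red(im)[0]: print(st,ce)
u,v=map(int,proj(c,s["tool_pos"]-[0,0,20]));print(u,v)
cv2.imwrite("pics/w6c.png",cv2.convertScaleAbs(cv2.resize(im[v-100:v+100,u-100:u+100],(600,600),interpolation=cv2.INTER_CUBIC),alpha=1.5))
E
```

```text
[ 373.1687059  -243.47334246  270.39768777] [-1.79892151e+02 -8.94047061e-02  8.98933265e+01] [ 0.   0.5  0.6  0.1  0.  -0. ] [-0.13870597 -0.42804027 -0.35869168] 21.64848157009951
[ 276  196   92   50 2513] [320.27059292 219.4178273 ]
[ 300  246   44   42 1498] [321.48397864 266.67623498]
320 240
```

View pics/w6c.png

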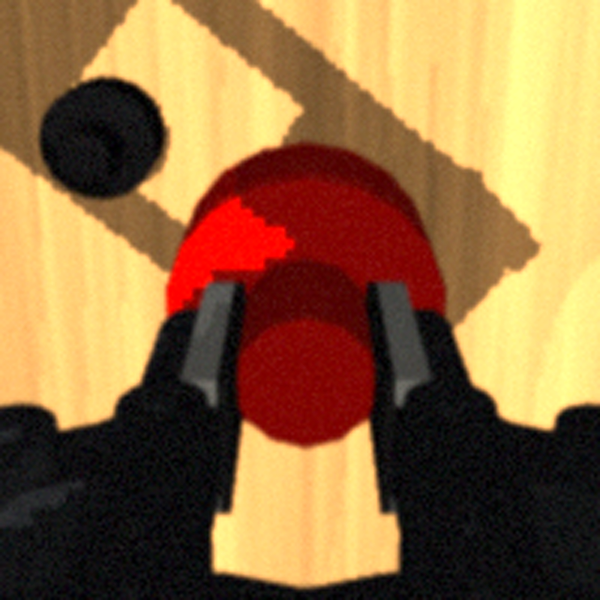

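The crop shows the lid held upright by its knob, with the knob's top centred at crop (306,376), pixel (321.8,265.1). I compare it with the TCP and work out the move to the neck.

```bash
python3 - <<'E'
from h import *
c=np.load("w6.npy",allow_pickle=True).item(); s=r.sense(); t=s["tool_pos"]
k=cast(c,321.8,265.1,t[2]+10.9); print(k,k-t)
# lid top face (z=TCP-15.1), visible width in crop 166..446, arc top ~180
print(cast(c,220+306/3-.3,140+(180+139)/3-.3,t[2]-15.1)-t)
print(shift([599.6,144.5,270]))
E
```

```text
[ 373.79267468 -241.79794875  281.03149221] [ 0.72907264  1.58915303 10.9       ]
[  0.66346721  -1.10427752 -15.1       ]
[3.88293975e+02 2.25838064e+02 3.43603474e-01]
```

>>> step_arm(
  rows=[
    [[38, 22, 0], 0],
    [[76, 44, 0], 0],
    [[114, 66, 0], 0],
    [[152, 88, 0], 0],
    [[190, 110, 0], 0],
    [[228, 132, 0], 0],
    [[266, 154, 0], 0],
    [[304, 177, 0], 0],
    [[342, 199, 0], 0],
    [[370, 215, 0], 0],
    [[387.3, 225.5, 0], 0],
    [[387.3, 225.5, 0], 0],
  ],
)

```text
time: 18.6
tool_pos: [599.6, 145.3, 269.2]
tcp_rot: [-179.8, -0.0, 90.1]
ft_force: [0.5, -0.7, -1.1]
finger_gap: 22.0
grip_force: 68.7
```

>>> step_arm(
  rows=[
    [[0, 0, 20], 0],
    [[0, 0, 40], 0],
    [[0, 0, 50], 0],
    [[0, 0, 50], 0],
    [[0, 0, 50], 0],
    [[0, 0, 50], 0],
  ],
)

```text
time: 19.2
tool_pos: [600.5, 142.8, 223.4]
tcp_rot: [179.9, -0.0, 89.9]
ft_force: [0.1, 1.0, 0.8]
finger_gap: 21.6
grip_force: 68.7
```

```bash
python3 - <<'E'
from h import *
s=r.sense();print(s["tool_pos"],s["qd"].round(1),shift([599.3,143.8,185]))
E
```

```text
[600.51455334 142.82436481 223.35939073] [ 0.2 -0.1 -0.2  0.  -0.1  0.1] [ 0.96459739 -1.28685023 38.35731259]
```

>>> step_arm(
  rows=[
    [[1, -1.2, 20], 0],
    [[1, -1.2, 36], 0],
    [[1, -1.2, 38], 0],
    [[1, -1.2, 38], 0],
    [[1, -1.2, 38], 0],
  ],
)

```text
time: 19.7
tool_pos: [599.2, 144.0, 184.8]
tcp_rot: [179.9, -0.0, 89.9]
ft_force: [-0.1, -0.6, -1.4]
finger_gap: 21.6
grip_force: 68.7
```

>>> step_arm(
  rows=[
    [[0, 0, 0], 0],
  ],
)

```text
time: 19.8
tool_pos: [599.4, 144.1, 185.1]
tcp_rot: [179.9, -0.0, 89.9]
ft_force: [0.6, 0.1, -0.4]
finger_gap: 21.8
grip_force: 68.7
```

```bash
python3 - <<'E'
from h import *
s=r.sense();print(s["tool_pos"],s["ft_force"])
c=get_calibration("wrist");im=snapshot("wrist");cv2.imwrite("pics/w7.png",im)
s=r.sense();print(s["tool_pos"],s["ft_force"],shift([599.3,143.8,165]))
u,v=map(int,proj(c,[599.5,144,150]));print(u,v)
cv2.imwrite("pics/w7c.png",cv2.convertScaleAbs(cv2.resize(im[v-110:v+90,u-100:u+100],(600,600),interpolation=cv2.INTER_CUBIC),alpha=1.5))
E
```

```text
[599.36616296 144.05680557 185.12880816] [ 0.58895506  0.09794248 -0.41078013]
[599.30798225 144.07895149 185.0400526 ] [ 0.16489037  0.33812344 -0.09450942] [-0.28406625 -0.03780848 20.03994668]
320 230
```

View pics/w7c.png

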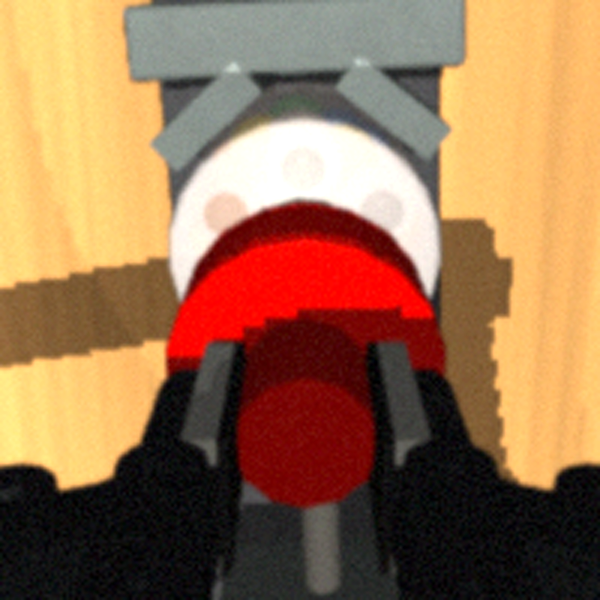

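The crop shows the lid (centre about crop x 306) over the jar's shoulder (centred at about 305) and lined up in x. I lower it past the neck's top.

>>> step_arm(
  rows=[
    [[0, 0, 2], 0],
    [[0, 0, 4], 0],
    [[0, 0, 6], 0],
    [[0, 0, 8], 0],
    [[0, 0, 9], 0],
    [[0, 0, 9], 0],
  ],
)

```text
time: 20.45
tool_pos: [598.6, 144.0, 174.6]
tcp_rot: [-180.0, 0.0, 89.9]
ft_force: [0.7, 0.2, -1.4]
finger_gap: 21.9
grip_force: 68.7
```

No force: the lip is over the neck. Pressing on.

>>> step_arm(
  rows=[
    [[0, 0.4, 2], 0],
    [[0, 0.4, 4], 0],
    [[0, 0.4, 6], 0],
    [[0, 0.4, 6], 0],
  ],
)

```text
time: 20.85
tool_pos: [599.8, 144.1, 170.5]
tcp_rot: [179.9, -0.0, 89.9]
ft_force: [-2.3, 0.1, 6.9]
finger_gap: 21.1
grip_force: 69.4
```

>>> step_arm(
  rows=[
    [[0, 0, 2], 0],
    [[0, 0, 4], 0],
    [[0, 0, 6], 0],
    [[0, 0, 7], 0],
    [[0, 0, 7], 0],
  ],
)

```text
time: 21.35
tool_pos: [599.0, 143.9, 161.1]
tcp_rot: [-180.0, 0.0, 89.9]
ft_force: [3.6, 0.7, -7.4]
finger_gap: 21.6
grip_force: 68.9
```

It clicked over (push dropped at z 161). Now home at about 155.

>>> step_arm(
  rows=[
    [[0, 0, 2], 0],
    [[0, 0, 4], 0],
    [[0, 0, 6], 0],
    [[0, 0, 7], 0],
    [[0, 0, 7], 0],
  ],
)

```text
time: 21.85
tool_pos: [599.2, 144.0, 155.2]
tcp_rot: [180.0, -0.0, 89.9]
ft_force: [0.2, 0.7, -0.2]
finger_gap: 21.7
grip_force: 69.9
```

>>> step_arm(
  rows=[
    [[0, 0, 1.5], 0],
    [[0, 0, 3], 0],
    [[0, 0, 3], 0],
    [[0, 0, 3], 0],
  ],
)

```text
time: 22.25
tool_pos: [599.5, 144.1, 155.1]
tcp_rot: [179.9, -0.0, 89.9]
ft_force: [-9.5, -2.5, 17.6]
finger_gap: 21.6
grip_force: 71.6
```

>>> step_arm(
  rows=[
    [[0, -0.6, 1], 0],
    [[0, -0.6, 1], 0],
    [[0, -0.6, 1], 0],
    [[0, -0.6, 1], 0],
    [[0, -0.6, 1], 0],
    [[0, -0.6, 1], 0],
  ],
)

```text
time: 22.85
tool_pos: [599.5, 144.1, 155.1]
tcp_rot: [179.8, -0.0, 89.9]
ft_force: [-10.2, -1.0, 21.7]
finger_gap: 21.4
grip_force: 72.0
```

>>> step_arm(
  rows=[
    [[0, 0, 0], 0],
    [[0, 0, 0], 0],
    [[0, 0, 0], 0],
    [[0, 0, 0], 0],
    [[0, 0, 0], 0],
  ],
)

```text
time: 23.35
tool_pos: [599.5, 144.1, 155.0]
tcp_rot: [179.8, -0.0, 89.9]
ft_force: [-10.3, -3.4, 20.9]
finger_gap: 21.7
grip_force: 72.0
```

```bash
python3 -c "
from h import *
print(r.hand_in())"
```

```text
the job is handed in; nothing more can be done
None
```

I handed the job in at about 23 s: the crank was wound 720° to its hard stop and the jar is clamped. The small red lid clicked home on the neck, and the fingers still hold it down with about 21 N; the judge's verdict was not returned.

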